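# Load the check weight on the weighing-cell stand

## Task

Check the weighing stand: take the brass slotted disc off its pedestal and slide it sideways onto the hanger stem, above the small dark steel disc that is already there, and set it down flat on that disc without dropping it, stem fully home in the slot and its slot pointing roughly opposite to the steel disc's slot. Let go of it, then press the orange record pedal down to its stop, hold it there for about half a second and let it spring back up. Leave the steel disc on the hanger, the blue disc on its pedestal and the bottle, jar and cup where they are.

Things in the scene. Friction and masses are not known exactly. Their poses are not given: they have to be found in the camera images.
- disc_brass_center (a point): Centre (half-way up) of the brass slotted disc, the one to load: 60 mm across, 12 mm thick, about 200 g, lying flat, z up. Two parallel flats at y = +-25 mm, each 33 mm long, are for gripping (50 mm wide). The slot, 10 mm wide, opens to +x: it runs from 5 mm behind the centre to the rim, its last 7 mm flared. It starts on a pedestal, slot facing the robot's left (+y) within 45 degrees.
- disc_brass_mouth (a point): Open end of the brass disc's slot at its rim, 30 mm along +x from the disc's centre; same axes.
- dock_middle (a point): Middle of the top of a fixed grey block, 90 x 230 x 14 mm (x, y, z). At y = +-70 mm stand two white square pedestals, 34 mm wide, tops 60 mm above the table, one with the brass disc and one with the blue disc; the discs overhang them on all sides.
- disc_steel_center (a point): Centre (half-way up) of the small dark steel slotted disc on the hanger: 40 mm across, 34 mm over its flats, 10 mm thick, loose, about 80 g, on the hanger foot with the stem at its centre. Its slot, 10 mm wide, opens to its own +x, which points to the robot's right (-y) or up to 85 degrees either side of that. A brass slot within 60 degrees of the opposite direction is well placed.
- hanger_foot (a point): Centre of the top of the hanger foot, a round white plate 36 mm across and 6 mm thick, on the stem's axis and 100 mm above the table. A vertical steel stem 6 mm in diameter rises from it to the beam. x points from the stem along the beam to the stand's column, ahead and to the left. The brass disc seated on the steel one has its centre 16 mm above this point.
- stem_top (a point): Top of the stem, where it meets the white beam's underside, 235 mm above the table. The beam is 30 mm wide, ends 12 mm past the stem at its free end and runs along +x to the column, whose near face is 130 mm from the stem (top 332 mm above the table). No room for an upright gripper: discs go on from the side with the tool leaning about 40 degrees, from the robot's right.
- pedal (a joint): Angle of the record pedal (rad): 0 when up at rest, 0.24 at its lower stop. A spring returns it: about 3 N on the pad start it, about 8 N hold it at the stop.
- pedal_pad (a point): Middle of the top of the orange pad (55 x 50 mm) of the pedal, where to press. Its x axis points along the sloping plate to the hinge, 80 mm away, on the side far from the robot; y is along the hinge. At rest the plate rises 0.26 rad towards the robot and this point is about 61 mm above the table; it moves down about 19 mm to the stop.
- disc_blue_center (a point): Centre of the blue slotted disc on the other pedestal, of the same shape as the brass one; its slot direction is arbitrary. Leave it there.
- bottle_center (a point): Centre of a white bottle with a blue cap, 66 mm across, 150 mm tall. Leave alone.
- jar_center (a point): Centre of a small clear jar with a yellow cap, 48 mm across, 55 mm tall. Leave alone.
- cup_center (a point): Centre of a clear plastic cup, 68 mm across, 60 mm tall. Leave alone.
Things that resemble listed ones, but are neither listed nor needed, are in the scene too. Leave any pink look-alike of the part that bears pedal alone.

How it is judged:
On the way, in this order (a step that is already met when the one before it is completed fails the run):
1. the brass disc lies flat on the steel disc, stem home in its slot, slot within 1.1 rad of opposite to the steel disc's slot, and let go (horizontal distance between disc_brass_center and hanger_foot below 0.008 m and height (world z) of disc_brass_center between 0.113 and 0.1195 m and angle between disc_brass_center's own z axis and vertical below 0.08 rad and angle between the x axis of disc_brass_center and the x axis of disc_steel_center, either way round below 1.1 rad and x of disc_brass_mouth in the frame of disc_steel_center below 0 m and contact force between the fingers and disc_brass below 0.05 N and horizontal distance between disc_steel_center and hanger_foot below 0.009 m and height (world z) of disc_steel_center between 0.102 and 0.109 m), for 0.2 s.
2. the pedal is pressed to its stop (over 0.22 rad) by the fingers, the disc still in place (all of step 1 and value of joint pedal above 0.22 rad and contact force between the fingers and pedal above 0.5 N), for 0.25 s.
At the end, for the whole second after the job is handed in: Brass disc released, at rest and flat (0.08 rad) on the steel disc (centre 13 to 19.5 mm over the foot), within 8 mm of the stem's axis, slot within 1.1 rad of opposite to the steel disc's; steel disc on the foot within 9 mm of the stem; pedal back up (below 0.03 rad) (all of step 1 and value of joint pedal below 0.03 rad and linear speed of disc_brass below 0.02 m/s); the robot touches nothing.
It fails at once if the brass disc is dropped (moves faster than 0.4 m/s while not held) (linear speed of disc_brass above 0.4 m/s and contact force between the fingers and disc_brass below 0.05 N).
It fails at once if the steel disc is knocked off or lifted off the hanger (moves over 15 mm) (distance of disc_steel_center from where it was at the start of the episode above 0.015 m).
It fails at once if the blue disc, bottle, jar or cup is moved over 20 mm (distance of any of disc_blue_center, bottle_center, jar_center, cup_center from where it was at the start of the episode above 0.02 m).
It also fails if it takes over 70 s, if anything falls off the work surface, if the arm or the gripper's body presses on something with over 40 N, if the wrist force passes 120 N, or if a joint passes its speed limit or range.

## Robot

A 7-joint arm with a two-finger parallel gripper is mounted at the origin on the work surface. World frame = base frame: x ahead of the robot, y to its left, z up, the work surface at z = 0. Lengths are in m, angles in rad, forces in N, time in s.
With the tool pointing down it reaches from about 0.425 to 0.8 m from the base axis. Payload 8.3 kg.
Tool frame: the origin (TCP) lies midway between the tips of the shut fingers; the grasp point (between the pads) lies 19 mm behind it; z points along the fingers, x is the direction in which the jaws open and shut, and the axes are right-handed (so a half turn about z gives the same grasp; the last joint's range is limited). The gripper opens to 85 mm and grips with 20 to 120 N. Pads are 22 mm wide; open, the fingers measure 114 mm over their backs; the gripper's body (76 mm by 85 mm) begins 54 mm behind the grasp point. The pads swing forward as they close: fully open they stand 13 mm farther back than shut.
Start: joints at [-0.063, 0.383, 0.016, 1.37, -0.006, 1.388, -0.046], TCP at [0.625, 0, 0.231] pointing down, gripper open.
Joint ranges: [-2.95, 2.95], [-0.25, 2.06], [-1.52, 1.56], [0.18, 2.33], [-1.44, 4.58], [0.02, 2.06], [-3.01, 3.01]. Speed limits (rad/s): [2.39, 2.39, 3.01, 3.01, 3.14, 3.14, 3.14].

## Interface

Orientations are given as a rotation vector (axis times angle).
In Python, from workcell import bot gives the robot as it stands.
- The arm moves only by the tool apply_moves, never from a script. Its argument "rows" is a list that holds one entry, the list of rows, each a list of 6 numbers: the shift along the tool's x, y, z in units of 50 mm (1.0 is 50 mm), then the turn, a rotation vector about the tool's x, y, z in units of 60 degrees (1.0 is 60 degrees). A call has 1 to 12 rows; each row shifts and turns the pose as measured when the row begins, along the tool's axes as they then stand; what a row does not reach is not made up. A row lasts 1/10 s, in which the tool goes at most 50 mm and 8.59 degrees, less where a joint would pass 70% of its speed; a pose out of reach is approached as far as the arm can. A call with a number of a shift or a turn outside -1 to 1 is refused whole. A call with a gripper value outside its range is refused whole. "fingers" is the opening, from 0 (shut) to 1 (fully open), set as the call begins (left out, the last holds). The fingers move at their own pace and stop on an object; "squeeze" is the grip in N (left out, the last holds). Time passes only in rows, so rows that do not move let the fingers close. It gives the time, the measured TCP pose, the force and the opening at its end, in the units of the state.
- bot.sense(): the state, without advancing time (a new reading comes with each control period).
- bot.get_image(name): name is "scene" or "side" or "wrist"; returns the picture (480x640x3 uint8, red, green, blue); there is no depth.
- bot.camera_params(name): a dict with "vfov" (degrees; the focal length in pixels is half the picture's height over the tangent of half this angle, whatever the lens; pixels are square), "cx", "cy" (the principal point, pixels), "rvec" (rotation vector, rad) and "tvec" (3), from world to camera coordinates, as OpenCV has them. Camera axes: x right, y down, z forward; pixel columns grow to the right and rows downward; lengths in m; the calibration is good to about 2 mm. A picture is of the moment at which its call begins: read the wrist's pose just before it. camera_params takes no time and is no camera call; for the wrist camera it gives the pose at the moment of the call.
- bot.sign_off(): hands the job in, once; it reports no verdict.
The state is a dict: "time_s": time; "q": joint angles; "qd": joint speeds; "joint_torque": joint torques, N m; "ee_pos": TCP position; "tool_rot": TCP orientation; "wrist_force": force on the tool from outside, world axes, zero at the start; "ft_torque": the same for the moment, N m; "width": opening from 0.0 (shut) to 1.0 (fully open).
Only numpy, scipy, OpenCV 4.12 (cv2) and the standard library are available. Lean on these libraries where they do the work, as an engineer would, in place of code of your own. Each camera call takes 0.05 s, during which the arm holds its last target. There are 200 camera calls.

## Working session

There is one attempt and no reset: what is moved stays moved. The work goes in short steps, Python scripts to look and compute and a tool call to move; the robot and the scene stay as the last step left them, time stands still between calls to the robot, and variables do not carry over. Pictures are saved under pics/ and viewed, about 8 in all and at most 12, crops included, and the job is handed in when it is done.

Besides the shell and the picture viewer there is one more tool, called after ">>>" by a JSON object that holds its "fn" and its "kwargs", one argument or row to a line. apply_moves: Moves the arm, as the interface text tells. Its arguments: {"type":"object","properties":{"rows":{"type":"array"},"fingers":{"type":"number"},"squeeze":{"type":"number"}},"required":["rows"]}

```bash
mkdir -p pics; ls; cat > h.py <<'E'
import numpy as np, cv2
from scipy.spatial.transform import Rotation as R
from workcell import bot
def cam(n):
    p=bot.camera_params(n); f=240/np.tan(np.radians(p['vfov'])/2)
    return np.array([[f,0,p['cx']],[0,f,p['cy']],[0,0,1]]),R.from_rotvec(p['rvec']).as_matrix(),np.array(p['tvec'])
def ray(c,uv):
    K,r,t=c; d=r.T@np.linalg.inv(K)@np.array([uv[0],uv[1],1]); return -r.T@t,d
def onz(c,uv,z):
    o,d=ray(c,uv); return o+d*(z-o[2])/d[2]
def proj(c,P):
    K,r,t=c; q=(r@np.atleast_2d(P).T).T+t; q=q@K.T; return q[:,:2]/q[:,2:]
def tri(obs):
    A=np.zeros((3,3));b=np.zeros(3)
    for c,uv in obs:
        o,d=ray(c,uv); d=d/np.linalg.norm(d); M=np.eye(3)-np.outer(d,d); A+=M;b+=M@o
    return np.linalg.solve(A,b)
def snap(n,fn):
    c=cam(n); im=bot.get_image(n); cv2.imwrite('pics/'+fn,im[:,:,::-1]); return c,im
def delta(pos,Rt):
    "shift/turn in tool axes from current to target"
    s=bot.sense(); r=R.from_rotvec(s['tool_rot'])
    return r.inv().apply(np.array(pos)-s['ee_pos'])/0.05, (r.inv()*Rt).as_rotvec()/np.radians(60)
E
python3 - <<'E'
from h import *
print(bot.sense())
for n in ['scene','side','wrist']:
    c,im=snap(n,n+'0.png'); print(n,c[0][0,0],c[0][:2,2],-c[1].T@c[2],c[1][2])
a=cv2.imread('pics/scene0.png');b=cv2.imread('pics/side0.png')
E
```

```text
pics
{'time_s': 0.0, 'q': array([-0.06290789,  0.38422477,  0.01640866,  1.37117711, -0.00632623,
        1.38818417, -0.0465194 ]), 'qd': array([ 1.07253336e-04, -1.82492461e-03,  8.11982987e-05, -1.97275470e-03,
       -7.75587400e-04, -7.21019177e-04,  2.81290566e-04]), 'joint_torque': array([-4.50568632e-04, -6.27588844e+01,  8.43669288e-01, -3.71825659e+01,
        1.65239023e-02,  1.39937960e-02, -1.08329079e-04]), 'ee_pos': array([6.24493344e-01, 2.93642481e-05, 2.30277072e-01]), 'tool_rot': array([ 3.14156913e+00,  2.37563853e-05, -3.05387512e-03]), 'wrist_force': array([-1.08835064, -0.15032011,  0.96497759]), 'ft_torque': array([-0.03242404,  0.03791639,  0.01886019]), 'width': 1.0019905498478177}
scene 556.2246207026509 [321.79783424 242.84454386] [ 1.02760371 -0.89259173  1.1602297 ] [-0.35894546  0.61856468 -0.69895343]
side 572.736585237247 [312.96460427 236.11269531] [-0.07853017  0.81856886  0.95685669] [ 0.46905997 -0.63028338 -0.6186482 ]
wrist 383.83990301638363 [319.18006637 244.32916984] [0.62539315 0.07410857 0.37220454] [-3.88446801e-04 -2.87089380e-01 -9.57903720e-01]
```

View pics/scene0.png

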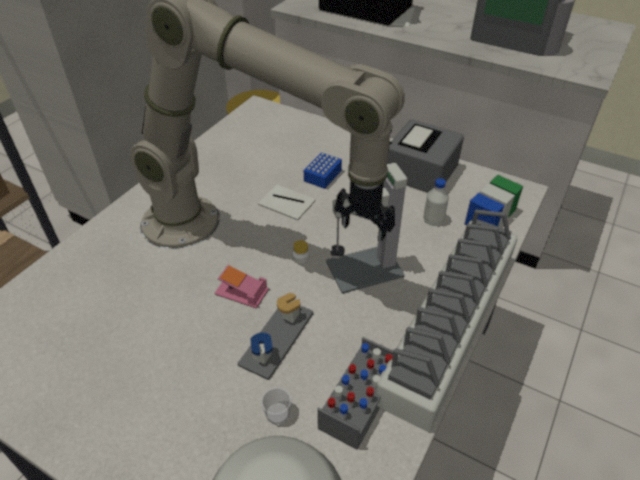

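View pics/side0.png

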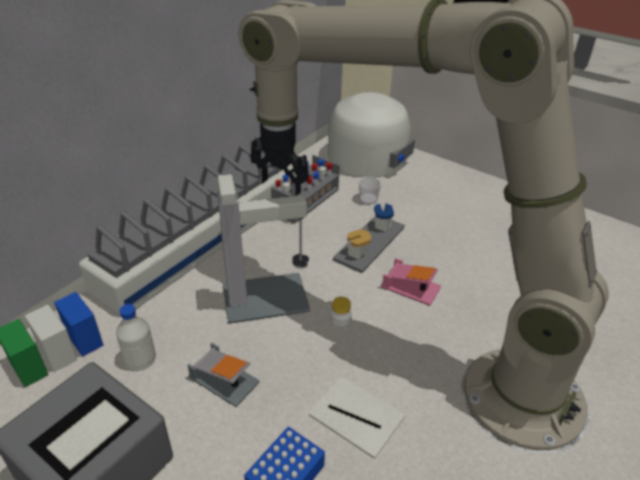

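The two views show these things:
- **Brass disc:** scene (289,302), side (359,239).
- **Blue disc:** scene (262,343), side (384,212).
- **Steel disc on the hanger:** scene (338,251), side (300,261).
- **Pedals:** the grey-based one with an orange pad is at side (230,367). The pink-based one, at side (410,280) and scene (240,285), is the look-alike to leave alone. The grey one fits the description.

I'll confirm these in one enlarged crop sheet.

```bash
python3 - <<'E'
from h import *
a=cv2.imread('pics/scene0.png');b=cv2.imread('pics/side0.png')
def crop(im,u,v,s):  # 400x300 tile
    w,h=int(400/s),int(300/s); t=cv2.resize(im[v-h//2:v-h//2+h,u-w//2:u-w//2+w],(400,300),interpolation=cv2.INTER_CUBIC)
    return t
top=np.hstack([crop(a,290,305,8),crop(b,359,239,8)])
bot_=np.hstack([crop(b,300,261,8),crop(b,225,370,5)])
cv2.imwrite('pics/crop0.png',np.vstack([top,bot_]))
cs,cd=cam('scene'),cam('side')
for n,u,v in [('brass',(289,301),(359,238)),('blue',(262,343),(384,212)),('steel',(338,251),(300,261)),('bottle',(437,205),(135,345)),('jar',(301,250),(342,310)),('cup',(277,407),(369,190)),('stemtop',(337,213),(302,215))]:
    p=tri([(cs,u),(cd,v)]); print(n,p.round(3),proj(cs,p).round(0)-u,proj(cd,p).round(0)-v)
print('pedal',onz(cd,(232,367),.061))
E
```

```text
brass [ 0.5   -0.151  0.068] [[0. 0.]] [[0. 0.]]
blue [ 0.512 -0.29   0.064] [[0. 0.]] [[0. 0.]]
steel [0.537 0.039 0.102] [[0. 0.]] [[0. 0.]]
bottle [0.68  0.408 0.051] [[0. 0.]] [[-1.  0.]]
jar [0.41  0.05  0.032] [[0. 0.]] [[0. 0.]]
cup [ 0.625 -0.397  0.032] [[0. 0.]] [[0. 0.]]
stemtop [0.532 0.039 0.235] [[0. 0.]] [[0. 0.]]
pedal [0.47576368 0.33306266 0.061     ]
```

View pics/crop0.png

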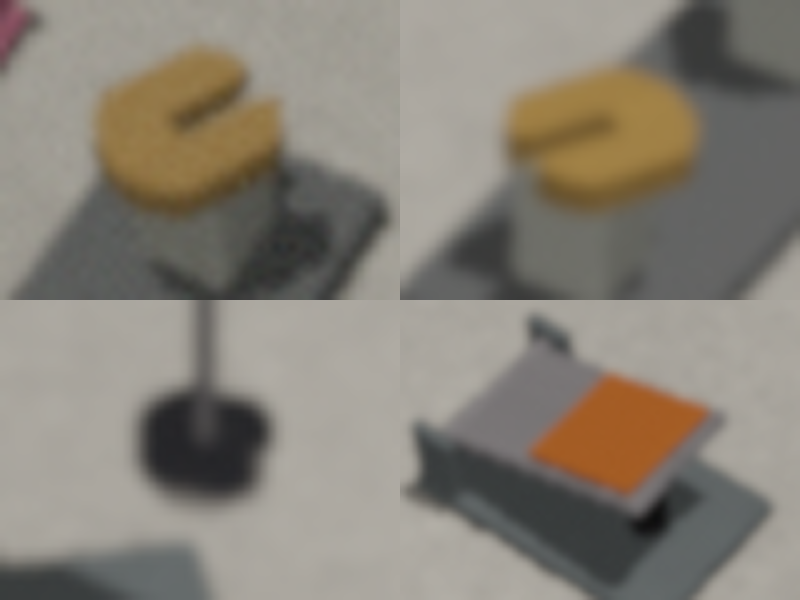

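The crops confirm the brass disc, with its slot opening up and to the right in the scene view. They also confirm the grey-based pedal, with pad corners at side px (227,354), (247,362), (231,379) and (211,372). The steel slot can't be read from here.

```bash
python3 - <<'E'
from h import *
cs,cd=cam('scene'),cam('side')
for c,i,m in [(cs,(287.5,302),(297.7,298)),(cd,(360.2,236),(348.4,239.4))]:
    a,b=onz(c,i,.072),onz(c,m,.072); d=b-a; print(a.round(4),b.round(4),np.degrees(np.arctan2(d[1],d[0])),np.linalg.norm(d))
for uv in [(227,354.4),(247.4,362),(231,379),(211,371.6)]:print(onz(cd,uv,.061).round(4))
# dock block corners z=.014 scene: 
for uv in [(300,305),(313,314),(240,361),(268,376)]:print('dock',onz(cs,uv,.014).round(3))
# column top side view at z=.332
for uv in [(218,180),(234,178),(240,200),(222,203)]:print('col',onz(cd,uv,.332).round(3))
for uv in [(383,177),(397,165),(407,180)]:print('cols',onz(cs,uv,.332).round(3))
E
```

```text
[ 0.5008 -0.1577  0.072 ] [ 0.5162 -0.1337  0.072 ] 57.39942157054532 0.02852975623185815
[ 0.4994 -0.1559  0.072 ] [ 0.515  -0.1265  0.072 ] 62.097823854256134 0.033326743421884804
[0.5055 0.3161 0.061 ]
[0.4603 0.3055 0.061 ]
[0.4574 0.3552 0.061 ]
[0.5002 0.366  0.061 ]
dock [ 0.507 -0.111  0.014]
dock [ 0.552 -0.119  0.014]
dock [ 0.473 -0.332  0.014]
dock [ 0.555 -0.332  0.014]
col [0.656 0.154 0.332]
col [0.635 0.129 0.332]
col [0.573 0.179 0.332]
col [0.593 0.207 0.332]
cols [0.616 0.112 0.332]
cols [0.625 0.173 0.332]
cols [0.671 0.13  0.332]
```

```bash
cat >> h.py <<'E'
def tool(head,lean):
    "tool z leans by lean towards heading head (deg); tool x to the right of head"
    h=np.radians(head); l=np.radians(lean); d=np.array([np.cos(h),np.sin(h),0]); x=np.array([d[1],-d[0],0])
    z=np.sin(l)*d-np.cos(l)*np.array([0,0,1]); return R.from_matrix(np.column_stack([x,np.cross(z,x),z]))
def plan(pos,Rt,n):
    s=bot.sense(); r=R.from_rotvec(s['tool_rot']); p=np.array(s['ee_pos']); dr=(r.inv()*Rt).as_rotvec()/n; dp=(np.array(pos)-p)/n
    print('now',p.round(4),'w',round(s['width'],3)); out=[]
    for i in range(n):
        out.append([round(float(v),2) for v in list(r.inv().apply(dp)/.05)+list(dr/np.radians(60))]); r=r*R.from_rotvec(dr)
    print(str(out).replace(' ',''))
def pose():
    s=bot.sense(); r=R.from_rotvec(s['tool_rot']).as_matrix(); z=r[:,2]
    print('t',s['time_s'],'p',np.round(s['ee_pos'],4),'head',np.degrees(np.arctan2(r[0,0],-r[1,0])).round(1)-0,'lean',np.degrees(np.arccos(-z[2])).round(1),'xz',r[2,0].round(3),'F',np.round(s['wrist_force'],1),'w',round(s['width'],3),'q',np.round(s['q'],2))
E
python3 - <<'E'
from h import *
T=tool(60,45); c=np.array([.5,-.152,.066]); z=T.as_matrix()[:,2]
plan(c+(.019-.09)*z,T,10)
E
```

```text
now [0.6246 0.     0.2305] w 1.0
[[-0.3,0.39,0.23,0.07,0.02,0.05],[-0.28,0.42,0.19,0.07,0.02,0.05],[-0.27,0.45,0.15,0.07,0.02,0.05],[-0.25,0.47,0.11,0.07,0.02,0.05],[-0.22,0.49,0.07,0.07,0.02,0.05],[-0.2,0.5,0.03,0.07,0.02,0.05],[-0.17,0.51,-0.02,0.07,0.02,0.05],[-0.15,0.52,-0.06,0.07,0.02,0.05],[-0.12,0.52,-0.1,0.07,0.02,0.05],[-0.09,0.52,-0.14,0.07,0.02,0.05]]
```

>>> {"fn": "apply_moves", "kwargs": {
  "rows": [
    [[-0.3, 0.39, 0.23, 0.07, 0.02, 0.05], [-0.28, 0.42, 0.19, 0.07, 0.02, 0.05], [-0.27, 0.45, 0.15, 0.07, 0.02, 0.05], [-0.25, 0.47, 0.11, 0.07, 0.02, 0.05], [-0.22, 0.49, 0.07, 0.07, 0.02, 0.05], [-0.2, 0.5, 0.03, 0.07, 0.02, 0.05], [-0.17, 0.51, -0.02, 0.07, 0.02, 0.05], [-0.15, 0.52, -0.06, 0.07, 0.02, 0.05], [-0.12, 0.52, -0.1, 0.07, 0.02, 0.05], [-0.09, 0.52, -0.14, 0.07, 0.02, 0.05]]
  ],
  "fingers": 1
}}

```text
time_s: 1.15
ee_pos: [0.4717, -0.1926, 0.115]
tool_rot: [-2.283, 0.655, -0.277]
wrist_force: [-0.3, 0.3, -0.6]
width: 0.997
```

```bash
python3 - <<'E'
from h import *
pose(); c,im=snap('wrist','w1.png'); print(-c[1].T@c[2],c[1][2])
np.savez('w1.npz',*c)
K=c[0];print(proj(c,[[.5,-.152,.072],[.515,-.126,.072],[.535,.039,.11]]))
E
```

```text
t 1.15 p [ 0.4717 -0.1926  0.115 ] head 57.9 lean 44.9 xz 0.005 F [-0.3  0.3 -0.6] w 0.997 q [ 0.69  0.4   0.16  1.89 -0.86  1.27  0.73]
[ 0.44553121 -0.23253193  0.26670478] [ 0.25694093  0.39794889 -0.8806918 ]
[[322.68130826 256.07179577]
 [320.59143476 211.58639271]
 [219.67765288   1.22796549]]
```

View pics/w1.png

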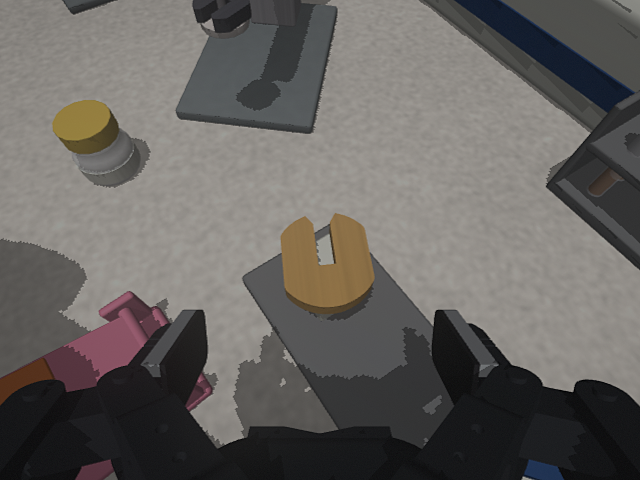

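The wrist view shows the brass disc clearly: mouth about (319,216), slot end about (326,264), left flat x≈284 and right flat x≈369. The steel disc is at the top edge, about (222,14). I'll refine the disc pose from its outline.

```bash
python3 - <<'E'
from h import *
from scipy.optimize import least_squares
f=np.load('w1.npz'); c=(f['arr_0'],f['arr_1'],f['arr_2']); im=cv2.imread('pics/w1.png')
hsv=cv2.cvtColor(im,cv2.COLOR_BGR2HSV); m=cv2.inRange(hsv,(10,90,90),(25,255,255)); m[:190]=0;m[330:]=0;m[:,:260]=0;m[:,400:]=0
n,l,st,ce=cv2.connectedComponentsWithStats(m); k=1+np.argmax(st[1:,4]); m=(l==k).astype(np.uint8)*255; print(st[k])
# template: disc outline silhouette (both faces hull, slot subtracted) -> IoU by optimise
def outline(z):
    t=np.radians(np.arange(0,360,3)); p=np.c_[30*np.cos(t),30*np.sin(t)]; p[:,1]=np.clip(p[:,1],-25,25); return np.c_[p,np.full(len(p),z)]/1000
def render(x,S=4):
    h=x[2]; Rz=R.from_euler('z',h); 
    P=lambda q:((proj(c,Rz.apply(q)+[x[0],x[1],.066])-[260,190])*S).astype(np.int32)
    a=np.zeros((140*S,140*S),np.uint8)
    hull=cv2.convexHull(np.vstack([P(outline(.006)),P(outline(-.006))])); cv2.fillPoly(a,[hull],255)
    def slot(z): return np.array([[-.005,-.005,z],[.023,-.005,z],[.035,-.010,z],[.035,.010,z],[.023,.005,z],[-.005,.005,z]])
    b=np.zeros_like(a);cv2.fillPoly(b,[P(slot(.006))],255); d=np.zeros_like(a);cv2.fillPoly(d,[P(slot(-.006))],255)
    a[(b>0)&(d>0)]=0; return a
M=cv2.resize(m[190:330,260:400],(560,560),interpolation=cv2.INTER_NEAREST)
from scipy.optimize import minimize
cost=lambda x: np.mean(render([x[0]/100,x[1]/100,x[2]/10])!=M)
r=minimize(cost,[50,-15.2,10.3],method='Nelder-Mead',options=dict(initial_simplex=[[50,-15.2,10.3],[50.6,-15.2,10.3],[50,-14.6,10.3],[50,-15.2,11.3]]))
print(r.x[:2]/100,np.degrees(r.x[2]/10),r.fun, M.mean()/255)
x=r.x; C=np.array([x[0]/100,x[1]/100,.066]); hd=np.degrees(x[2]/10)
T=tool(hd,45); plan(C+.024*T.as_matrix()[:,2],T,4)
w=cv2.resize(im[0:60,170:290],(800,400),interpolation=cv2.INTER_CUBIC); cv2.imwrite('pics/steel1.png',w)
E
```

```text
[ 281  213   93   95 6298]
[ 0.50265066 -0.15174584] 64.14036444224854 0.018941326530612246 0.32132653061224487
now [ 0.4664 -0.1977  0.1107] w 1.0
[[0.02,-0.05,0.48,0.0,-0.02,-0.02],[0.03,-0.05,0.48,0.0,-0.02,-0.02],[0.04,-0.05,0.48,0.0,-0.02,-0.02],[0.05,-0.05,0.48,0.0,-0.02,-0.02]]
```

View pics/steel1.png

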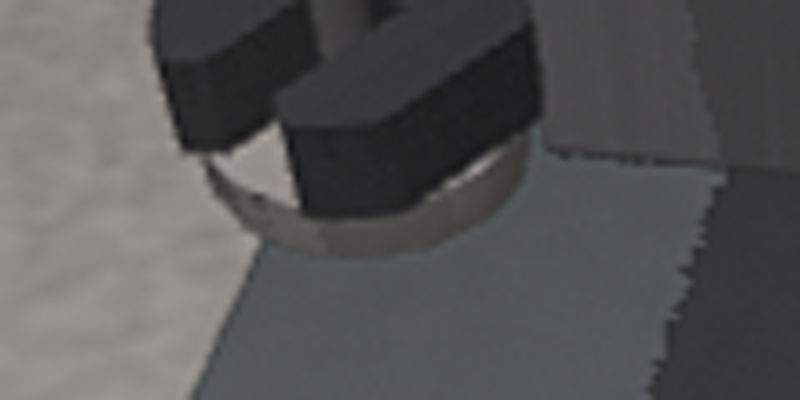

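The steel slot shows clearly. Its right edge on the top face runs (212,15) to (230,3), and the stem is near (222,4). It opens to the left, towards the robot.

```bash
python3 - <<'E'
from h import *
f=np.load('w1.npz'); c=(f['arr_0'],f['arr_1'],f['arr_2'])
for a,b in [((230,3),(212,15)),((218,.75),(200.7,9))]:
    p,q=onz(c,a,.11),onz(c,b,.11); d=q-p; print(p,q,np.degrees(np.arctan2(d[1],d[0])))
pose()
hd=64.1; C=np.array([.5027,-.1517,.066]);T=tool(hd,45)
plan(C+.024*T.as_matrix()[:,2],T,4)
E
```

```text
[0.54022103 0.03330551 0.11      ] [0.52364856 0.02701614 0.11      ] -159.21791253344796
[0.53424584 0.04013859 0.11      ] [0.51993169 0.0374089  0.11      ] -169.20339979227023
t 1.2 p [ 0.4664 -0.1977  0.1107] head 57.1 lean 44.9 xz -0.003 F [-6.1 -4.  -3.3] w 1.0 q [ 0.7   0.41  0.17  1.89 -0.86  1.27  0.73]
now [ 0.4664 -0.1977  0.1107] w 1.0
[[0.02,-0.05,0.48,0.0,-0.02,-0.02],[0.03,-0.05,0.48,0.0,-0.02,-0.02],[0.04,-0.05,0.48,0.0,-0.02,-0.02],[0.05,-0.05,0.48,0.0,-0.02,-0.02]]
```

>>> {"fn": "apply_moves", "kwargs": {
  "rows": [
    [[0.02, -0.05, 0.48, 0, -0.03, -0.03], [0.03, -0.05, 0.48, 0, -0.03, -0.03], [0.04, -0.05, 0.48, 0, -0.02, -0.02], [0.05, -0.05, 0.3, 0, 0, 0], [0, 0, 0, 0, 0, 0], [0, 0, 0, 0, 0, 0]]
  ]
}}

```text
time_s: 1.8
ee_pos: [0.5039, -0.1454, 0.0512]
tool_rot: [-2.306, 0.55, -0.215]
wrist_force: [0.7, -0.6, 0.6]
width: 1.002
```

```bash
python3 - <<'E'
from h import *
pose()
C=np.array([.5027,-.1517,.066]);T=tool(64.1,45)
plan(C+.024*T.as_matrix()[:,2],T,1)
c,im=snap('wrist','w2.png')
E
```

```text
t 1.8 p [ 0.5039 -0.1454  0.0512] head 63.4 lean 44.8 xz -0.009 F [ 0.7 -0.6  0.6] w 1.002 q [ 0.62  0.53  0.1   1.88 -0.89  1.18  0.79]
now [ 0.5039 -0.1454  0.0512] w 1.002
[[0.03,-0.12,0.18,0.0,-0.0,-0.01]]
```

View pics/w2.png

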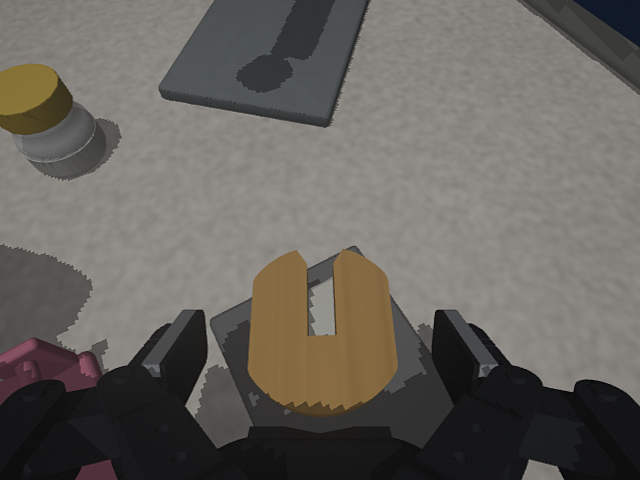

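The disc is centred between the fingers (disc mid col 322, fingers mid col 320) and squared up. I'll finish the approach and close.

>>> {"fn": "apply_moves", "kwargs": {
  "rows": [
    [[0.02, -0.12, 0.18, 0, 0, -0.01], [0.01, 0, 0, 0, 0, 0], [0, 0, 0, 0, 0, 0]]
  ]
}}

```text
time_s: 2.15
ee_pos: [0.5105, -0.1382, 0.0506]
tool_rot: [-2.311, 0.54, -0.225]
wrist_force: [-0.3, -0.6, 0.1]
width: 0.998
```

>>> {"fn": "apply_moves", "kwargs": {
  "rows": [
    [[0, 0, 0, 0, 0, 0], [0, 0, 0, 0, 0, 0], [0, 0, 0, 0, 0, 0], [0, 0, 0, 0, 0, 0], [0, 0, 0, 0, 0, 0], [0, 0, 0, 0, 0, 0], [0, 0, 0, 0, 0, 0], [0, 0, 0, 0, 0, 0], [0, 0, 0, 0, 0, 0], [0, 0, 0, 0, 0, 0]]
  ],
  "fingers": 0,
  "squeeze": 60
}}

```text
time_s: 3.15
ee_pos: [0.5104, -0.1393, 0.0515]
tool_rot: [-2.311, 0.541, -0.227]
wrist_force: [0.8, -0.4, 0.4]
width: 0.571
```

```bash
python3 - <<'E'
from h import *
pose()
E
```

```text
t 3.15 p [ 0.5104 -0.1393  0.0515] head 63.6 lean 44.7 xz 0.003 F [ 0.8 -0.4  0.4] w 0.571 q [ 0.61  0.52  0.09  1.88 -0.89  1.16  0.79]
```

The fingers stopped at 0.571 (48.6 mm), so the disc is held. Next I lift it and go to staging, 75 mm back from the stem along heading 55°, which is about 40° from exactly opposite the steel slot.

```bash
cat >> h.py <<'E'
def tcp(C,head):
    h=np.radians(head); return np.array(C)+.0145*np.array([np.cos(h),np.sin(h),-1])
E
python3 - <<'E'
from h import *
s=bot.sense(); p=np.array(s['ee_pos'])
T0=R.from_rotvec(s['tool_rot']); 
plan(p+[0,0,.075],T0,4)
# second leg from virtual start
class B: 
    def sense(self): return dict(ee_pos=p+[0,0,.075],tool_rot=s['tool_rot'],width=0)
import h; h.bot=B()
h.plan(tcp([.492,-.022,.137],55),tool(55,44.7),7)
E
```

```text
now [ 0.5104 -0.1393  0.0515] w 0.571
[[0.0,-0.26,-0.27,0.0,0.0,0.0],[0.0,-0.26,-0.27,0.0,0.0,0.0],[0.0,-0.26,-0.27,0.0,0.0,0.0],[0.0,-0.26,-0.27,0.0,0.0,0.0]]
now [ 0.5104 -0.1393  0.1265] w 0
[[-0.19,-0.22,0.23,-0.0,0.01,0.01],[-0.2,-0.22,0.23,-0.0,0.01,0.01],[-0.2,-0.21,0.23,-0.0,0.01,0.01],[-0.21,-0.21,0.22,-0.0,0.01,0.01],[-0.22,-0.21,0.22,-0.0,0.01,0.01],[-0.22,-0.2,0.22,-0.0,0.01,0.01],[-0.23,-0.2,0.21,-0.0,0.01,0.01]]
```

>>> {"fn": "apply_moves", "kwargs": {
  "rows": [
    [[0, -0.1, -0.1, 0, 0, 0], [0, -0.26, -0.27, 0, 0, 0], [0, -0.26, -0.27, 0, 0, 0], [0, -0.26, -0.27, 0, 0, 0], [0, -0.17, -0.17, 0, 0, 0], [0, 0, 0, 0, 0, 0]]
  ]
}}

```text
time_s: 3.75
ee_pos: [0.5085, -0.1398, 0.1289]
tool_rot: [-2.312, 0.544, -0.222]
wrist_force: [0.7, 0.2, -2.9]
width: 0.578
```

>>> {"fn": "apply_moves", "kwargs": {
  "rows": [
    [[-0.1, -0.11, 0.11, 0, 0.01, 0.01], [-0.2, -0.22, 0.23, 0, 0.02, 0.02], [-0.2, -0.21, 0.23, 0, 0.02, 0.02], [-0.21, -0.21, 0.22, 0, 0.02, 0.02], [-0.22, -0.21, 0.22, 0, 0.01, 0.01], [-0.22, -0.2, 0.22, 0, 0.01, 0.01], [-0.2, -0.18, 0.2, 0, 0.01, 0.01], [-0.1, -0.1, 0.1, 0, 0, 0], [0, 0, 0, 0, 0, 0], [0, 0, 0, 0, 0, 0]]
  ]
}}

```text
time_s: 4.75
ee_pos: [0.4932, -0.0016, 0.1154]
tool_rot: [-2.272, 0.733, -0.279]
wrist_force: [-0.1, 0.2, -1.5]
width: 0.578
```

```bash
python3 - <<'E'
from h import *
pose()
c,im=snap('wrist','w3.png'); np.savez('w3.npz',*c)
snap('side','s3.png'); snap('scene','sc3.png')
plan(tcp([.492,-.022,.137],55),tool(55,44.7),1)
E
```

```text
t 4.75 p [ 0.4932 -0.0016  0.1154] head 54.6 lean 44.3 xz -0.014 F [-0.1  0.2 -1.5] w 0.578 q [ 0.45  0.18  0.01  2.18 -1.01  0.95  0.52]
now [ 0.4938 -0.0024  0.1157] w 0.572
[[0.19,-0.06,-0.13,0.01,0.0,-0.02]]
```

View pics/w3.png

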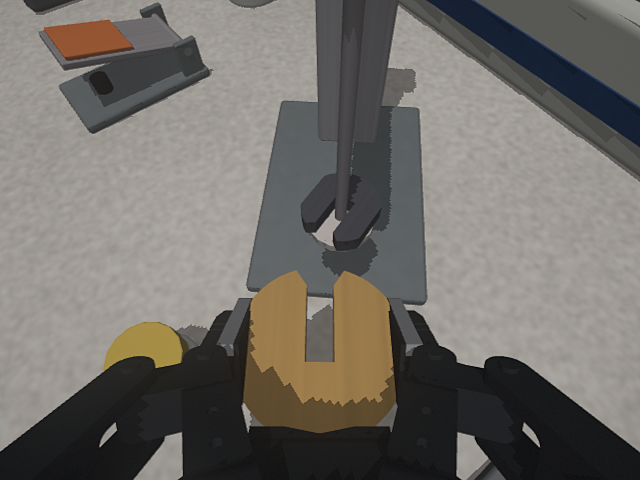

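The disc is held square. Its slot is at cols 306–334 (centre 320), rows 300–361. The stem runs (345,150) to (341,210), with the steel disc slot open towards lower left. I'll locate the stem from profiles in the wrist and side views.

```bash
python3 - <<'E'
from h import *
w=cv2.imread('pics/w3.png').mean(2); b=cv2.imread('pics/side0.png').mean(2); a=cv2.imread('pics/sc3.png').mean(2)
for r in (90,120,150,165,180): print('w',r,328,w[r,328:364].astype(int))
for r in (225,235,245): print('s',r,292,b[r,292:312].astype(int))
for r in (228,236,242): print('sc0',r,328,cv2.imread('pics/scene0.png').mean(2)[r,328:348].astype(int))
E
```

```text
w 90 328 [85 86 84 84 85 86 86 84 82 82 81 70 60 66 68 70 72 74 74 74 73 72 71 70
 69 67 65 61 58 63 73 71 69 70 70 71]
w 120 328 [84 84 83 84 85 85 85 82 82 77 62 62 66 69 71 73 73 74 73 73 70 69 68 66
 63 59 58 68 71 70 68 70 70 70 70 70]
w 150 328 [96 96 96 96 96 97 96 97 91 70 62 67 69 71 74 74 73 72 71 69 67 65 60 62
 72 61 62 61 62 61 61 62 62 61 62 62]
w 165 328 [97 97 97 96 97 96 97 96 76 58 66 69 72 74 75 73 72 69 70 67 64 60 53 57
 60 62 62 62 61 63 62 61 62 61 61 62]
w 180 328 [65 65 66 66 65 64 65 63 60 65 69 72 74 74 74 72 70 69 67 64 59 48 42 44
 45 45 44 45 44 44 43 42 40 48 66 65]
s 225 292 [154 155 155 157 159 158 145 122 102 114 141 158 163 164 164 164 163 164
 164 165]
s 235 292 [163 162 162 162 162 159 147 123 102 114 140 156 161 161 162 162 161 161
 162 163]
s 245 292 [165 164 164 164 164 160 147 122 103 116 143 159 165 167 168 169 169 169
 168 168]
sc0 228 328 [152 151 153 153 153 152 154 147 121  90  95 129 148 151 150 140 123 109
 125 142]
sc0 236 328 [155 153 150 153 152 154 151 147 125  97  99 134 149 152 153 153 153 151
 155 154]
sc0 242 328 [154 152 152 157 156 156 155 150 120  93 111 140 152 154 156 156 157 156
 154 152]
```

```bash
python3 - <<'E'
from h import *
from scipy.optimize import least_squares
f=np.load('w3.npz'); cw=(f['arr_0'],f['arr_1'],f['arr_2']); cs,cd=cam('scene'),cam('side')
W=[(347.7,90),(346,120),(344.1,150),(343,165),(342,180)]; S=[(300.05,225),(300.05,245)]; C=[(337.4,228),(337.3,242)]
def res(x,sel):
    o=[]
    for k,(c,pts,s) in dict(w=(cw,W,.7),s=(cd,S,1),c=(cs,C,1)).items():
        if k not in sel: continue
        q=proj(c,[[x[0],x[1],.12],[x[0],x[1],.22]])
        for u,v in pts: o.append((q[0,0]+(q[1,0]-q[0,0])*(v-q[0,1])/(q[1,1]-q[0,1])-u)*s)
    return np.array(o)
for sel in ('sc','ws','wc','wsc'):
    r=least_squares(res,[.535,.039],args=(sel,)); print(sel,r.x.round(4),r.fun.round(2))
st=r.x
# slot line at top of disc z=.136 in world
p=[onz(cw,u,.136) for u in [(320.2,355),(320,310)]]; print(p); d=p[1]-p[0]; d/=np.linalg.norm(d); print('slot head',np.degrees(np.arctan2(d[1],d[0])))
e=onz(cw,(320,361),.136); print('slot end->centre',e+.005*d)
v=np.r_[st,0]-np.r_[(e+.005*d)[:2],0]; print('fwd',v[:2]@d[:2],'left',d[0]*v[1]-d[1]*v[0])
pose()
E
```

```text
sc [0.5276 0.051 ] [-0.04  0.04  0.13 -0.13]
ws [0.536  0.0405] [ 0.14 -0.05 -0.1  -0.02 -0.01 -0.04  0.04]
wc [0.5343 0.0385] [ 0.14 -0.05 -0.1  -0.02 -0.01  0.13 -0.13]
wsc [0.5353 0.0397] [ 0.13 -0.06 -0.11 -0.02 -0.01  0.42  0.49  0.7   0.43]
[array([ 0.4826978 , -0.01752568,  0.136     ]), array([ 0.49174835, -0.00472419,  0.136     ])]
slot head 54.739986312498075
slot end->centre [ 0.48438835 -0.01500336  0.136     ]
fwd 0.07407091204486306 left -0.010008620865045018
t 4.9 p [ 0.4938 -0.0024  0.1157] head 54.5 lean 44.3 xz -0.013 F [-0.5  0.4 -1.4] w 0.572 q [ 0.45  0.18  0.01  2.18 -1.01  0.95  0.52]
```

>>> {"fn": "apply_moves", "kwargs": {
  "rows": [
    [[0.1, 0.04, 0.04, 0, 0, 0], [0.1, 0.04, 0.04, 0, 0, 0], [0, -0.14, 0.14, 0, 0, 0], [0, -0.14, 0.14, 0, 0, 0], [0, -0.14, 0.14, 0, 0, 0], [0, 0, 0, 0, 0, 0], [0, 0, 0, 0, 0, 0]]
  ]
}}

```text
time_s: 5.6
ee_pos: [0.5226, 0.0162, 0.1087]
tool_rot: [-2.271, 0.736, -0.282]
wrist_force: [-0.7, -0.4, -1.6]
width: 0.576
```

```bash
python3 - <<'E'
from h import *
pose()
c,im=snap('wrist','w4.png'); np.savez('w4.npz',*c)
w=im.mean(2)
for r in (100,130,160,190,220,240): print(r,310,w[r,310:345].astype(int))
for r in (310,330,350): print(r,298,w[r,298:344].astype(int))
E
```

```text
t 5.6 p [0.5226 0.0162 0.1087] head 54.4 lean 44.3 xz -0.013 F [-0.7 -0.4 -1.6] w 0.576 q [ 0.41  0.22 -0.02  2.14 -1.04  0.9   0.5 ]
100 310 [60 59 54 66 89 86 85 83 84 84 83 84 84 84 85 86 86 87 87 83 71 72 73 72
 72 73 74 75 74 74 74 73 70 71 71]
130 310 [66 64 61 56 66 90 87 85 84 84 83 84 84 85 85 86 85 86 85 85 85 84 85 81
 69 74 75 73 73 72 72 72 70 71 72]
160 310 [68 66 64 62 56 59 80 88 85 83 82 82 84 85 85 85 83 85 84 84 84 85 84 84
 85 86 86 82 71 71 71 70 71 71 71]
190 310 [ 70  69  68  64  61  55  63  89 102 100  99  99 100  99 100 100  99  99
  99  99  99  99  99 101 101  90  60  62  64  63  63  63  64  63  63]
220 310 [ 72  72  70  68  65  63  58  54  61  67  66  65  64  64  64  58  50  62
  89 100 103 105  98  68  61  63  64  64  63  63  63  64  64  63  61]
240 310 [74 73 72 70 68 66 63 58 50 45 47 45 45 46 44 46 46 46 44 42 50 69 68 68
 67 67 69 67 67 67 67 66 66 66 66]
310 298 [121 121 120 121 121 121 124 111  62  86 107 105  92  62  65  67  68  68
  68  68  67  68  67  68  68  67  68  67  67  68  68  66  66  68  60  72
 113 124 122 122 121 121 121 119 118 117]
330 298 [122 121 122 122 122 123 121  91  49  66  69  67  66  67  67  67  68  67
  67  68  66  68  68  68  67  67  67  67  66  66  67  67  67  67  63  64
 101 125 123 123 122 122 122 122 119 117]
350 298 [122 122 124 123 123 125 112  62  84 102 100  99  99  99  99 100 100 101
 101 101 101 102 101 100  99  99  99  98 100  99 101  99  98 101  92  64
  97 125 123 123 123 122 122 121 121 119]
```

View pics/w4.png

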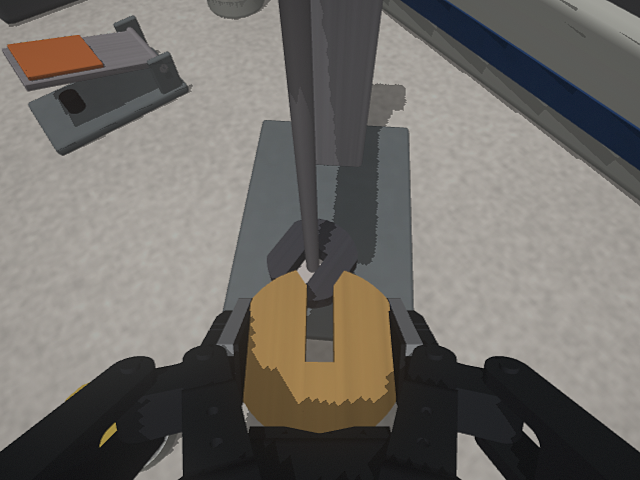

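The stem's foot is at about (314,270) against slot centre col 320, so the disc is slightly too far right. I'll quantify that.

```bash
python3 - <<'E'
from h import *
from scipy.optimize import least_squares
f=np.load('w4.npz'); cw=(f['arr_0'],f['arr_1'],f['arr_2'])
im=cv2.imread('pics/w4.png').mean(2)
for r in (130,160,190,220,240): print(r,285,im[r,285:320].astype(int))
print(proj(cw,[[.5353,.0397,z] for z in (.11,.124,.15,.18,.2)]).round(1))
st=np.array([.5353,.0397,0])
zt=.1087+.0145+.006
p=[onz(cw,u,zt) for u in [(319.8,350),(319.8,310)]]; d=p[1]-p[0]; d/=np.linalg.norm(d)
C=onz(cw,(319.8,361),zt)+.005*d; v=st-C; print('C',C,'zt',zt,'head',np.degrees(np.arctan2(d[1],d[0])),'fwd',v@d,'left',d[0]*v[1]-d[1]*v[0])
E
```

```text
130 285 [97 97 97 97 96 98 91 68 68 71 73 74 77 77 78 77 76 75 74 73 73 71 70 69
 68 66 64 61 56 66 90 87 85 84 84]
160 285 [97 97 97 97 97 97 96 97 98 94 74 66 71 72 74 77 77 76 76 74 74 73 71 71
 68 68 66 64 62 56 59 80 88 85 83]
190 285 [ 98  98  98  98  98  98  97  99  98  97  98 100  94  74  66  70  73  74
  76  76  76  75  75  73  70  70  69  68  64  61  55  63  89 102 100]
220 285 [100 100  99  99 100 101  99 100 100 101 101 100  94  80  77  61  60  65
  70  72  75  76  76  76  75  72  72  70  68  65  63  58  54  61  67]
240 285 [67 66 68 67 69 68 68 67 68 67 66 67 68 68 68 68 68 68 67 67 71 74 77 76
 75 74 73 72 70 68 66 63 58 50 45]
[[311.3 257.5]
 [310.2 242.4]
 [307.8 207. ]
 [303.6 146.9]
 [299.5  86.6]]
C [0.5136272  0.00278454 0.1292    ] zt 0.1292 head 54.32938024318428 fwd 0.04262742040776161 left 0.003919709773475565
```

>>> {"fn": "apply_moves", "kwargs": {
  "rows": [
    [[-0.04, 0, 0, 0, 0, 0], [-0.03, 0, 0, 0, 0, 0], [0, -0.09, 0.08, 0, 0, 0], [0, 0, 0, 0, 0, 0], [0, 0, 0, 0, 0, 0]]
  ]
}}

```text
time_s: 6.15
ee_pos: [0.5229, 0.023, 0.1092]
tool_rot: [-2.271, 0.738, -0.283]
wrist_force: [1.3, -0.4, -2.4]
width: 0.577
```

```bash
cat > m.py <<'E'
from h import *
import sys
pose(); s=bot.sense(); c,im=snap('wrist',sys.argv[1])
st=np.array([.5353,.0397]); zc=s['ee_pos'][2]+.0145
w=im.mean(2); off=[]
for z in (.15,.165,.18):
    u,v=proj(c,[[*st,z]])[0]; r=w[int(round(v)),int(u)-22:int(u)+23].astype(int); print(int(round(v)),round(u,1),int(u)-22,r)
p=[onz(c,u,zc+.006) for u in [(319.8,350),(319.8,310)]]; d=p[1]-p[0]; d/=np.linalg.norm(d)
C=onz(c,(319.8,361),zc+.006)+.005*d; v=np.r_[st,0]-C; print('C',C[:2].round(4),zc.round(4),'fwd',v@d,'left',d[0]*v[1]-d[1]*v[0])
E
python3 m.py w5.png
```

```text
t 6.15 p [0.5229 0.023  0.1092] head 54.3 lean 44.3 xz -0.013 F [ 1.3 -0.4 -2.4] w 0.577 q [ 0.4   0.22 -0.03  2.15 -1.05  0.89  0.49]
222 318.6 296 [ 99  99  99  99  99 100 100  99 100 100 101 100 100 102  93  58  67  70
  73  75  76  76  74  74  73  72  71  69  67  64  60  57  80 105 101 100
 101  99 100 100 101 101  88  58  62]
197 318.0 296 [ 98  98  98  98  98  99  99 100  99  99  99 101  96  74  64  69  72  74
  75  76  76  75  74  73  73  70  70  70  67  64  61  53  71 105 100  99
  99  99  99  99  99  99 100  91  56]
165 317.2 295 [97 97 97 98 97 97 97 97 98 93 79 79 64 66 69 71 73 75 76 77 76 75 75 73
 73 71 71 70 68 66 65 61 57 59 75 85 85 85 84 84 84 85 83 83 86]
C [0.5139 0.0096] 0.1237 fwd 0.036890792944992305 left 0.00019073700753014997
```

Lateral error is now under 0.5 mm. I'll slide in.

>>> {"fn": "apply_moves", "kwargs": {
  "rows": [
    [[0, -0.09, 0.09, 0, 0, 0], [0, -0.09, 0.09, 0, 0, 0], [0, -0.09, 0.09, 0, 0, 0], [0, -0.09, 0.09, 0, 0, 0], [0, 0, 0, 0, 0, 0], [0, 0, 0, 0, 0, 0]]
  ]
}}

```text
time_s: 6.8
ee_pos: [0.5393, 0.0463, 0.109]
tool_rot: [-2.271, 0.736, -0.282]
wrist_force: [-0.5, 1.0, -2.0]
width: 0.574
```

```bash
python3 m.py w6.png
```

```text
t 6.8 p [0.5393 0.0463 0.109 ] head 54.4 lean 44.3 xz -0.013 F [-0.5  1.  -2. ] w 0.574 q [ 0.36  0.23 -0.06  2.14 -1.07  0.85  0.46]
302 319.4 297 [126 128 128 128 128 130 129 130 122  79  47  50  51  57  73  75  77  80
  80  82  83  81  81  79  78  78  77  74  73  71  68  67  61  51  48  50
  62  79  82  80  76  93 129 130 127]
284 318.8 296 [125 126 126 127 127 127 127 128 128 125 112 110 101  65  72  76  78  79
  81  82  81  81  80  79  78  77  76  75  75  73  70  70  65  59  77 113
 108 108 100  77  80  82  82  82  81]
260 318.0 295 [107 106 106 107 107 107 108 107 107 109 103  78  68  73  75  78  79  80
  81  82  80  81  80  80  79  78  77  76  74  74  71  71  69  67  64  60
  84 112 107 108 106 106 108  99  67]
C [0.5303 0.0329] 0.1235 fwd 0.00843748085726579 left -8.286967051596757e-05
```

>>> {"fn": "apply_moves", "kwargs": {
  "rows": [
    [[0, -0.06, 0.06, 0, 0, 0], [0, -0.04, 0.04, 0, 0, 0], [0, 0, 0, 0, 0, 0], [0, 0, 0, 0, 0, 0]]
  ]
}}

```text
time_s: 7.25
ee_pos: [0.5436, 0.052, 0.1088]
tool_rot: [-2.27, 0.737, -0.282]
wrist_force: [-1.3, -0.1, -2.1]
width: 0.577
```

```bash
python3 m.py w7.png; python3 - <<'E'
import cv2,numpy as np
a=cv2.imread('pics/w7.png')[240:440,220:420]; b=cv2.imread('pics/w7.png')
cv2.imwrite('pics/v7.png',cv2.resize(a,(600,600),interpolation=cv2.INTER_CUBIC))
E
```

```text
t 7.25 p [0.5436 0.052  0.1088] head 54.3 lean 44.3 xz -0.013 F [-1.3 -0.1 -2.1] w 0.577 q [ 0.35  0.23 -0.06  2.13 -1.08  0.84  0.45]
325 318.6 296 [129 130 131 131 132 132 132 133 135 120  46  49  51  58  75  78  80  80
  82  83  84  83  82  82  80  79  78  77  75  73  71  69  65  60  51  52
  52  55  74  90 107 139 134 132 131]
309 317.9 295 [129 129 128 130 130 130 130 131 132 134 122  61  59  74  76  79  80  81
  82  84  83  83  82  81  80  78  77  77  76  74  73  71  69  64  64  69
  74  68  58  79  83  83  83  83  83]
288 316.9 294 [128 128 128 128 129 129 129 130 131 135 122  63  73  76  78  80  81  83
  83  84  82  82  81  80  79  79  78  77  77  75  75  72  71  69  66  60
  72 105 109  92  79  81  82  84  82]
C [0.5347 0.0386] 0.1233 fwd 0.0012771096628684836 left 0.0001387383420346891
```

View pics/v7.png

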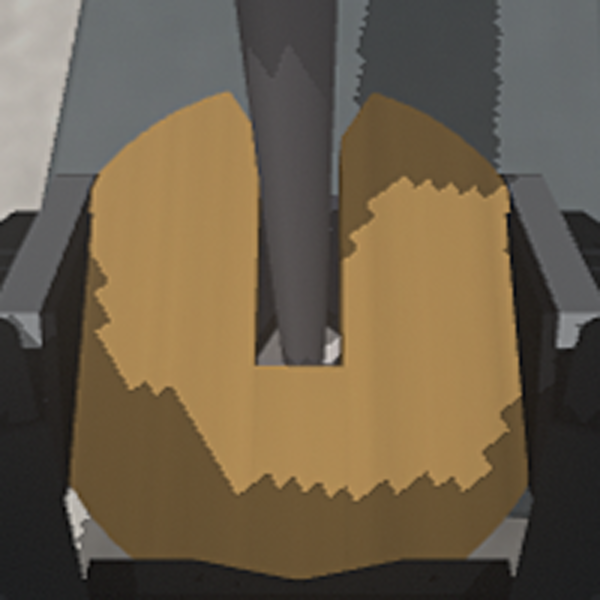

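The stem is in the slot, right at the slot end (crop (305,365), slot 255–342), with lateral clearance on both sides. I'll lower until contact.

>>> {"fn": "apply_moves", "kwargs": {
  "rows": [
    [[0, 0.04, 0.04, 0, 0, 0], [0, 0.03, 0.03, 0, 0, 0], [0, 0, 0, 0, 0, 0], [0, 0, 0, 0, 0, 0]]
  ]
}}

```text
time_s: 7.7
ee_pos: [0.5434, 0.0515, 0.1032]
tool_rot: [-2.27, 0.738, -0.282]
wrist_force: [0.9, 0.1, -2.2]
width: 0.571
```

>>> {"fn": "apply_moves", "kwargs": {
  "rows": [
    [[0, 0.015, 0.015, 0, 0, 0], [0, 0, 0, 0, 0, 0]]
  ]
}}

```text
time_s: 7.9
ee_pos: [0.5434, 0.0514, 0.1021]
tool_rot: [-2.27, 0.739, -0.283]
wrist_force: [-0.1, 1.2, -2.8]
width: 0.577
```

>>> {"fn": "apply_moves", "kwargs": {
  "rows": [
    [[0, 0.01, 0.01, 0, 0, 0], [0, 0, 0, 0, 0, 0]]
  ]
}}

```text
time_s: 8.1
ee_pos: [0.5436, 0.0514, 0.1017]
tool_rot: [-2.27, 0.738, -0.283]
wrist_force: [-0.6, 0.6, -0.5]
width: 0.575
```

>>> {"fn": "apply_moves", "kwargs": {
  "rows": [
    [[0, 0.012, 0.012, 0, 0, 0], [0, 0, 0, 0, 0, 0]]
  ]
}}

```text
time_s: 8.3
ee_pos: [0.544, 0.0514, 0.1016]
tool_rot: [-2.269, 0.738, -0.284]
wrist_force: [-0.3, 0.5, -1.9]
width: 0.572
```

>>> {"fn": "apply_moves", "kwargs": {
  "rows": [
    [[0, 0.012, 0.012, 0, 0, 0], [0, 0, 0, 0, 0, 0]]
  ]
}}

```text
time_s: 8.5
ee_pos: [0.5442, 0.0514, 0.1016]
tool_rot: [-2.268, 0.737, -0.286]
wrist_force: [-1.2, -0.9, -2.2]
width: 0.576
```

>>> {"fn": "apply_moves", "kwargs": {
  "rows": [
    [[0, 0.03, 0.03, 0, 0, 0], [0, 0, 0, 0, 0, 0]]
  ]
}}

```text
time_s: 8.7
ee_pos: [0.545, 0.0515, 0.1018]
tool_rot: [-2.266, 0.734, -0.288]
wrist_force: [0.8, -0.1, -2.2]
width: 0.574
```

```bash
python3 m.py w8.png | cut -c1-200; python3 - <<'E'
from h import *
for n in('side','scene'): snap(n,n+'8.png')
a=cv2.imread('pics/side8.png'); b=cv2.imread('pics/scene8.png')
t=lambda im,u,v:cv2.resize(im[v-25:v+25,u-33:u+33],(400,300),interpolation=cv2.INTER_CUBIC)
cv2.imwrite('pics/v8.png',np.hstack([t(a,300,258),t(b,338,250)]))
E
```

```text
t 8.7 p [0.545  0.0515 0.1018] head 54.3 lean 44.6 xz -0.01 F [ 0.8 -0.1 -2.2] w 0.574 q [ 0.36  0.25 -0.07  2.14 -1.1   0.83  0.48]
319 314.0 292 [131 132 131 131 132 132 133 133 134 133 136 133 106  69  78  80  81  85
  85  85  84  84  82  82  80  80  79  77  75  73  71  70  66  60  51  53
  53  54  53  51  53  60  79  80  80]
300 312.8 290 [131 131 131 131 131 130 131 131 132 134 131 105  67  76  79  81  81  83
  86  86  85  84  83  82  80  80  80  77  77  76  74  72  71  69  64  58
  58  72  73  79  85 106  98  56  80]
276 311.1 289 [129 130 131 131 131 130 131 132 123  77  71  77  79  80  82  84  84  85
  84  83  83  83  82  81  80  80  78  78  77  75  73  73  72  69  67  62
  66  95 114 111 111 109 110 109 110]
C [0.5359 0.0381] 0.1163 fwd 0.000997550391861015 left 0.0014166823837490016
```

View pics/v8.png

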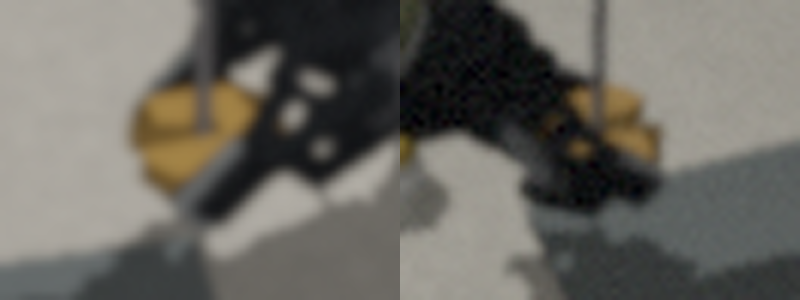

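The disc sits on the stem between the fingers. The tool stopped descending at z=0.1018, yet the wrist force still shows about the disc's weight. I'll check whether the disc has moved in the hand before deciding.

```bash
python3 - <<'E'
from h import *
a=cv2.imread('pics/w7.png'); b=cv2.imread('pics/w8.png'); z=cv2.imread('pics/w4.png')
def edges(im):
    h=cv2.inRange(cv2.cvtColor(im,cv2.COLOR_BGR2HSV),(8,80,40),(28,255,255))
    o=[]
    for r in (300,320,340): 
        x=np.where(h[r,230:420])[0]+230; gap=np.where(np.diff(x)>8)[0]; o.append((x[0],x[-1],[(x[g],x[g+1]) for g in gap]))
    col=[np.where(h[240:440,c])[0][[0,-1]]+240 for c in (280,312,328,360)]
    return o,[c.tolist() for c in col]
for im in (z,a,b): print(edges(im))
s=bot.sense(); print(s['ft_torque'],s['joint_torque'].round(1),s['q'].round(3))
E
```

```text
([(np.int64(251), np.int64(387), [(np.int64(306), np.int64(333))]), (np.int64(250), np.int64(389), [(np.int64(306), np.int64(333))]), (np.int64(248), np.int64(390), [(np.int64(305), np.int64(333))])], [[276, 426], [362, 431], [362, 431], [277, 426]])
([(np.int64(251), np.int64(387), [(np.int64(306), np.int64(333))]), (np.int64(249), np.int64(389), [(np.int64(306), np.int64(333))]), (np.int64(248), np.int64(390), [(np.int64(305), np.int64(333))])], [[276, 426], [362, 431], [362, 431], [277, 426]])
([(np.int64(251), np.int64(387), [(np.int64(301), np.int64(333))]), (np.int64(249), np.int64(389), [(np.int64(304), np.int64(333))]), (np.int64(248), np.int64(390), [(np.int64(306), np.int64(333))])], [[276, 426], [362, 431], [362, 431], [277, 426]])
[-0.44591589  0.31487462  0.01893319] [ -0.6 -42.4  -1.6 -26.4  -2.5   1.7  -0. ] [ 0.355  0.25  -0.065  2.136 -1.098  0.826  0.479]
```

The disc hasn't moved in the hand. My trailing zero rows re-target to the measured pose, so any contact force relaxes before I read it. I'll push once without a hold row, correcting the 1.4 mm lateral drift as well.

>>> {"fn": "apply_moves", "kwargs": {
  "rows": [
    [[-0.028, 0, 0, 0, 0, 0]]
  ]
}}

```text
time_s: 8.95
ee_pos: [0.5444, 0.0519, 0.1016]
tool_rot: [-2.266, 0.735, -0.289]
wrist_force: [1.1, -0.6, 0.0]
width: 0.578
```

>>> {"fn": "apply_moves", "kwargs": {
  "rows": [
    [[0, 0.02, 0.02, 0, 0, 0]]
  ]
}}

```text
time_s: 9.05
ee_pos: [0.5446, 0.0519, 0.1013]
tool_rot: [-2.265, 0.734, -0.29]
wrist_force: [-19.0, -7.2, 28.5]
width: 0.576
```

>>> {"fn": "apply_moves", "kwargs": {
  "rows": [
    [[0, 0.02, 0.02, 0, 0, 0]]
  ]
}}

```text
time_s: 9.15
ee_pos: [0.5449, 0.0521, 0.1014]
tool_rot: [-2.263, 0.732, -0.291]
wrist_force: [-9.0, -4.0, 17.6]
width: 0.574
```

Contact is confirmed (28 N while pushing), so the disc is seated. I'll relax and open gently.

>>> {"fn": "apply_moves", "kwargs": {
  "rows": [
    [[0, -0.006, -0.006, 0, 0, 0], [0, 0, 0, 0, 0, 0], [0, 0, 0, 0, 0, 0]]
  ],
  "squeeze": 20
}}

```text
time_s: 9.45
ee_pos: [0.5446, 0.0521, 0.1016]
tool_rot: [-2.264, 0.733, -0.291]
wrist_force: [-1.7, -1.4, 3.2]
width: 0.58
```

>>> {"fn": "apply_moves", "kwargs": {
  "rows": [
    [[0, 0, 0, 0, 0, 0], [0, 0, 0, 0, 0, 0], [0, 0, 0, 0, 0, 0], [0, 0, 0, 0, 0, 0]]
  ],
  "fingers": 0.68
}}

```text
time_s: 9.85
ee_pos: [0.544, 0.0529, 0.1007]
tool_rot: [-2.264, 0.732, -0.288]
wrist_force: [0.1, -0.2, 0.6]
width: 0.676
```

>>> {"fn": "apply_moves", "kwargs": {
  "rows": [
    [[0, 0, 0, 0, 0, 0], [0, 0, 0, 0, 0, 0], [0, 0, 0, 0, 0, 0], [0, 0, 0, 0, 0, 0], [0, 0, 0, 0, 0, 0]]
  ],
  "fingers": 1
}}

```text
time_s: 10.35
ee_pos: [0.5439, 0.053, 0.1006]
tool_rot: [-2.264, 0.732, -0.288]
wrist_force: [0.4, 0.4, -0.5]
width: 1.001
```

```bash
python3 - <<'E'
from h import *
pose(); c,im=snap('wrist','w9.png'); np.savez('w9.npz',*c); cv2.imwrite('pics/v9.png',im[160:,60:580,::-1])
E
```

```text
t 10.35 p [0.5439 0.053  0.1006] head 54.4 lean 44.7 xz -0.01 F [ 0.4  0.4 -0.5] w 1.001 q [ 0.36  0.25 -0.07  2.14 -1.1   0.83  0.49]
```

View pics/v9.png

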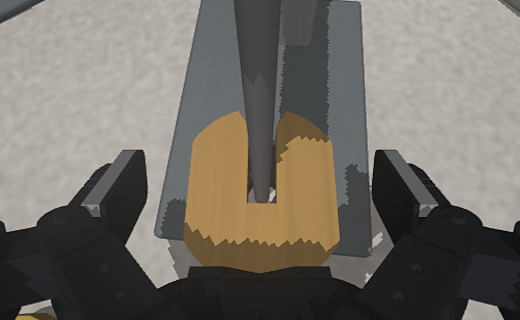

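The disc stays put with the fingers well clear on both sides and the stem home in the slot. I'll back straight out.

>>> {"fn": "apply_moves", "kwargs": {
  "rows": [
    [[0, 0, -0.1, 0, 0, 0], [0, 0, -0.2, 0, 0, 0], [0, 0, -0.3, 0, 0, 0], [0, 0, -0.4, 0, 0, 0], [0, 0, -0.5, 0, 0, 0], [0, 0, -0.5, 0, 0, 0], [0, 0, -0.4, 0, 0, 0], [0, 0, -0.2, 0, 0, 0], [0, 0, 0, 0, 0, 0], [0, 0, 0, 0, 0, 0]]
  ]
}}

```text
time_s: 11.4
ee_pos: [0.4869, -0.028, 0.1996]
tool_rot: [-2.266, 0.735, -0.29]
wrist_force: [-0.8, 0.7, -0.6]
width: 1.0
```

```bash
python3 - <<'E'
from h import *
pose(); c,im=snap('wrist','w10.png'); np.savez('w10.npz',*c)
snap('side','side10.png');snap('scene','scene10.png')
C=np.array([.5353,.0397]); print(proj(c,[[*C,.122],[*C,.110]]))
u,v=proj(c,[[*C,.116]])[0].astype(int); 
a=im[max(v-75,0):v+75,u-100:u+100,::-1]; a=cv2.resize(a,(400,300),interpolation=cv2.INTER_CUBIC); print(u,v)
s=cv2.imread('pics/side10.png')[235:285,267:333]; s=cv2.resize(s,(400,300),interpolation=cv2.INTER_CUBIC)
p=cv2.imread('pics/side10.png')[330:410,170:277]; p=cv2.resize(p,(400,300),interpolation=cv2.INTER_CUBIC)
q=cv2.imread('pics/side10.png'); q=cv2.resize(q,(400,300),interpolation=cv2.INTER_AREA)
cv2.imwrite('pics/v10.png',np.vstack([np.hstack([a,s]),np.hstack([p,q])]))
E
```

```text
t 11.4 p [ 0.4869 -0.028   0.1996] head 54.2 lean 44.6 xz -0.009 F [-0.8  0.7 -0.6] w 1.0 q [ 0.48  0.06  0.05  2.09 -0.9   1.12  0.36]
[[319.5040058  233.82881841]
 [319.61216633 242.11554171]]
319 238
```

View pics/v10.png

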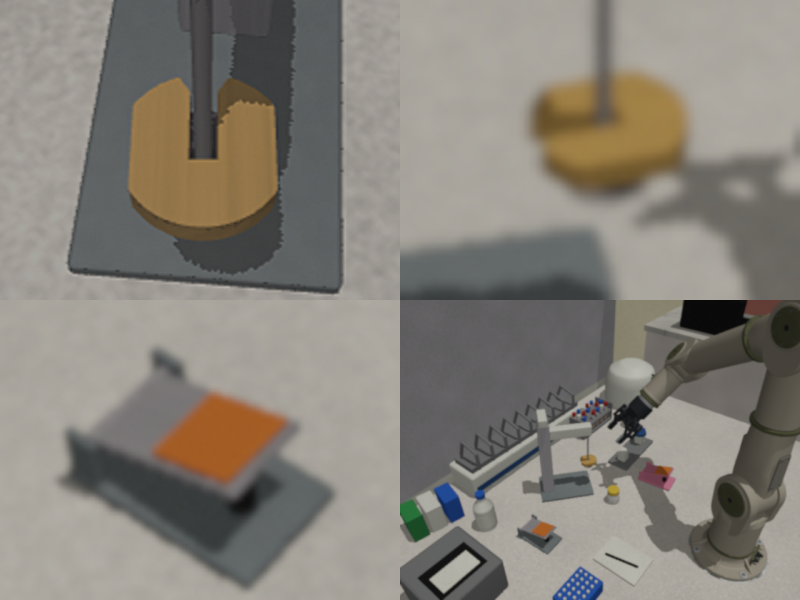

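The brass disc lies flat with the stem home. Its outline is centred on the stem, and the dark steel disc is visible beneath it. The side view shows everything else in place, and the grey-based pedal is clear. Next I pin down the pad and plan a high route over the beam.

```bash
python3 - <<'E'
from h import *
f=np.load('w3.npz'); c=(f['arr_0'],f['arr_1'],f['arr_2']); cd=cam('side')
W=[(40,27),(113,20),(134,47),(65,58)]; S=[(247.4,362),(227,354.4),(211,371.6),(231,379)]
# w3: left edge is near the robot; order near-right, far-right, far-left, near-left guessed both ways
for o in ((0,1,2,3),(3,2,1,0),(1,2,3,0),(2,3,0,1),(3,0,1,2)):
    P=[tri([(c,W[i]),(cd,S[o[i]])]) for i in range(4)]; e=sum(np.linalg.norm(proj(c,P[i])-W[i]) for i in range(4)); print(o,round(e,1),np.round(np.mean(P,0),4),[p.round(3).tolist() for p in P])
print(onz(c,(88,38),.061), onz(cd,(229,366.8),.061))
s=bot.sense()
plan([.45,-.05,.4],tool(80,0),10)
E
```

```text
(0, 1, 2, 3) 18.1 [0.485  0.3335 0.0559] [[0.452, 0.318, 0.083], [0.505, 0.32, 0.069], [0.52, 0.349, 0.027], [0.462, 0.346, 0.044]]
(3, 2, 1, 0) 4.3 [0.4846 0.3336 0.0571] [[0.455, 0.358, 0.066], [0.511, 0.359, 0.048], [0.513, 0.31, 0.05], [0.459, 0.307, 0.064]]
(1, 2, 3, 0) 42.8 [0.4852 0.3333 0.0563] [[0.47, 0.331, 0.088], [0.511, 0.359, 0.048], [0.501, 0.335, 0.024], [0.459, 0.307, 0.064]]
(2, 3, 0, 1) 96.9 [0.4836 0.3328 0.0581] [[0.472, 0.37, 0.071], [0.492, 0.345, 0.046], [0.493, 0.296, 0.047], [0.477, 0.32, 0.069]]
(3, 0, 1, 2) 58.5 [0.4834 0.333  0.0577] [[0.455, 0.358, 0.066], [0.486, 0.306, 0.066], [0.513, 0.31, 0.05], [0.48, 0.359, 0.049]]
[0.48396326 0.32753629 0.061     ] [0.48074151 0.33628359 0.061     ]
now [ 0.4867 -0.0273  0.199 ] w 1.003
[[-0.04,-0.23,-0.34,-0.07,-0.02,-0.04],[-0.03,-0.2,-0.36,-0.07,-0.02,-0.04],[-0.03,-0.17,-0.37,-0.07,-0.02,-0.04],[-0.03,-0.15,-0.38,-0.07,-0.02,-0.04],[-0.03,-0.12,-0.39,-0.07,-0.02,-0.04],[-0.03,-0.09,-0.4,-0.07,-0.02,-0.04],[-0.04,-0.06,-0.41,-0.07,-0.02,-0.04],[-0.04,-0.03,-0.41,-0.07,-0.02,-0.04],[-0.05,-0.0,-0.41,-0.07,-0.02,-0.04],[-0.06,0.03,-0.41,-0.07,-0.02,-0.04]]
```

The pad centre is about (0.484, 0.334, 0.06), with the hinge towards +x. Going up and levelling, fingers shut.

>>> {"fn": "apply_moves", "kwargs": {
  "rows": [
    [[-0.03, -0.23, -0.34, -0.03, -0.01, -0.02], [-0.03, -0.2, -0.36, -0.07, -0.02, -0.04], [-0.03, -0.17, -0.37, -0.08, -0.02, -0.04], [-0.03, -0.15, -0.38, -0.08, -0.02, -0.04], [-0.03, -0.12, -0.39, -0.08, -0.02, -0.04], [-0.03, -0.09, -0.4, -0.08, -0.02, -0.04], [-0.04, -0.06, -0.41, -0.08, -0.02, -0.04], [-0.04, -0.03, -0.41, -0.08, -0.02, -0.04], [-0.05, 0, -0.41, -0.07, -0.02, -0.04], [-0.05, 0.03, -0.41, -0.07, -0.02, -0.04], [0, 0, 0, 0, 0, 0]]
  ],
  "fingers": 0
}}

```text
time_s: 12.65
ee_pos: [0.4527, -0.0482, 0.3993]
tool_rot: [-3.126, 0.261, 0.098]
wrist_force: [0.0, 0.2, 0.7]
width: 0.002
```

```bash
python3 - <<'E'
from h import *
pose(); plan([.46,.2,.37],tool(105,0),8)
E
```

```text
t 12.65 p [ 0.4527 -0.0482  0.3993] head 80.5 lean 3.6 xz -0.062 F [0.  0.2 0.7] w 0.002 q [ 0.22  0.05 -0.18  1.41  0.    1.74 -0.13]
now [ 0.4527 -0.0482  0.3993] w 0.002
[[-0.08,-0.62,0.08,-0.0,0.01,-0.05],[-0.05,-0.62,0.08,-0.0,0.01,-0.05],[-0.01,-0.62,0.07,-0.0,0.01,-0.05],[0.02,-0.62,0.07,-0.0,0.01,-0.05],[0.05,-0.62,0.07,-0.0,0.01,-0.05],[0.08,-0.62,0.07,-0.0,0.01,-0.05],[0.11,-0.61,0.07,-0.0,0.01,-0.05],[0.15,-0.6,0.07,-0.0,0.01,-0.05]]
```

>>> {"fn": "apply_moves", "kwargs": {
  "rows": [
    [[-0.04, -0.31, 0, 0, 0.01, -0.03], [-0.05, -0.62, 0, 0, 0.01, -0.05], [-0.01, -0.62, 0.03, 0, 0.01, -0.05], [0.02, -0.62, 0.07, 0, 0.01, -0.05], [0.05, -0.62, 0.07, 0, 0.01, -0.05], [0.08, -0.62, 0.07, 0, 0.01, -0.05], [0.11, -0.62, 0.07, 0, 0.01, -0.05], [0.15, -0.62, 0.07, 0, 0.01, -0.05], [0.1, -0.31, 0, 0, 0, -0.02], [0, 0, 0, 0, 0, 0]]
  ]
}}

```text
time_s: 13.65
ee_pos: [0.4589, 0.2196, 0.3689]
tool_rot: [-3.09, -0.43, -0.02]
wrist_force: [0.6, -0.2, -0.1]
width: 0.001
```

```bash
python3 - <<'E'
from h import *
pose(); plan([.482,.334,.13],tool(110,0),8)
E
```

```text
t 13.65 p [0.4589 0.2196 0.3689] head 105.8 lean 1.4 xz 0.016 F [ 0.6 -0.2 -0.1] w 0.001 q [-0.09  0.11 -0.46  1.42  0.03  1.6  -0.26]
now [0.4589 0.2196 0.3689] w 0.001
[[0.12,-0.25,0.6,-0.0,-0.0,-0.01],[0.13,-0.25,0.6,-0.0,-0.0,-0.01],[0.13,-0.25,0.6,-0.0,-0.0,-0.01],[0.13,-0.25,0.6,-0.0,-0.0,-0.01],[0.14,-0.25,0.6,-0.0,-0.0,-0.01],[0.14,-0.25,0.6,-0.0,-0.0,-0.01],[0.15,-0.25,0.6,-0.0,-0.0,-0.01],[0.15,-0.25,0.6,-0.0,-0.0,-0.01]]
```

>>> {"fn": "apply_moves", "kwargs": {
  "rows": [
    [[0.06, -0.15, 0.3, 0, 0, 0], [0.13, -0.28, 0.6, 0, 0, -0.01], [0.13, -0.27, 0.6, 0, 0, -0.01], [0.13, -0.27, 0.6, 0, 0, -0.01], [0.14, -0.27, 0.6, 0, 0, -0.01], [0.14, -0.25, 0.6, 0, 0, -0.01], [0.15, -0.25, 0.6, 0, 0, -0.01], [0.15, -0.25, 0.5, 0, 0, 0], [0.08, -0.05, 0.2, 0, 0, 0], [0, 0, 0, 0, 0, 0], [0, 0, 0, 0, 0, 0]]
  ]
}}

```text
time_s: 14.75
ee_pos: [0.4907, 0.3264, 0.1315]
tool_rot: [-3.088, -0.486, -0.017]
wrist_force: [0.7, -0.1, 1.0]
width: -0.0
```

```bash
python3 - <<'E'
from h import *
pose(); plan([.482,.334,.075],tool(110,0),3)
c,im=snap('wrist','w11.png')
hsv=cv2.cvtColor(im,cv2.COLOR_RGB2HSV); m=cv2.inRange(hsv,(5,140,100),(18,255,255)); n,l,st,ce=cv2.connectedComponentsWithStats(m)
for k in range(1,n):
    if st[k,4]>300:
        ct=cv2.findContours((l==k).astype(np.uint8),0,1)[0][0]; 
        print(st[k],ce[k],cv2.approxPolyDP(ct,8,True).reshape(-1,2).tolist(),onz(c,ce[k],.061))
print(proj(c,[[.484,.334,.061]]))
E
```

```text
t 14.75 p [0.4907 0.3264 0.1315] head 107.9 lean 1.1 xz 0.013 F [ 0.7 -0.1  1. ] w -0.0 q [-0.26  0.41 -0.49  1.61  0.2   1.16 -0.47]
now [0.4907 0.3264 0.1315] w -0.0
[[-0.04,-0.06,0.38,-0.0,-0.0,-0.01],[-0.04,-0.06,0.38,-0.0,-0.0,-0.01],[-0.04,-0.07,0.38,-0.0,-0.0,-0.01]]
[ 256  195  108   94 7239] [307.95220334 243.01409034] [[275, 195], [256, 276], [341, 288], [363, 214]] [0.48287905 0.33624254 0.061     ]
[[308.63915585 247.13187238]]
```

The pad centre measured from the wrist is (0.483, 0.336), and it is unoccluded. I'll descend onto it.

>>> {"fn": "apply_moves", "kwargs": {
  "rows": [
    [[-0.05, -0.07, 0.35, 0, 0, 0], [-0.05, -0.08, 0.35, 0, 0, 0], [-0.05, -0.08, 0.3, 0, 0, 0], [0, 0, 0.15, 0, 0, 0], [0, 0, 0, 0, 0, 0]]
  ]
}}

```text
time_s: 15.3
ee_pos: [0.4859, 0.3345, 0.0801]
tool_rot: [-3.087, -0.476, -0.037]
wrist_force: [-0.3, -0.1, 0.2]
width: -0.0
```

```bash
python3 - <<'E'
from h import *
pose(); plan([.481,.336,.06],tool(110,0),1)
E
```

```text
t 15.3 p [0.4859 0.3345 0.0801] head 107.5 lean 1.7 xz 0.026 F [-0.3 -0.1  0.2] w -0.0 q [-0.28  0.45 -0.48  1.67  0.23  1.04 -0.52]
now [0.4859 0.3345 0.0801] w -0.0
[[-0.1,-0.05,0.4,-0.01,-0.02,-0.04]]
```

>>> {"fn": "apply_moves", "kwargs": {
  "rows": [
    [[-0.08, -0.04, 0.2, 0, 0, 0], [-0.02, -0.01, 0.2, 0, 0, 0], [0, 0, 0.15, 0, 0, 0], [0, 0, 0.15, 0, 0, 0], [0, 0, 0.1, 0, 0, 0]]
  ]
}}

```text
time_s: 15.8
ee_pos: [0.482, 0.3375, 0.0414]
tool_rot: [-3.086, -0.476, -0.043]
wrist_force: [-15.3, -12.6, 47.3]
width: 0.0
```

>>> {"fn": "apply_moves", "kwargs": {
  "rows": [
    [[0, 0, 0.06, 0, 0, 0], [0, 0, 0.06, 0, 0, 0], [0, 0, 0.04, 0, 0, 0]]
  ]
}}

```text
time_s: 16.1
ee_pos: [0.482, 0.3374, 0.0423]
tool_rot: [-3.09, -0.477, -0.047]
wrist_force: [-8.0, -7.3, 19.6]
width: -0.002
```

The pedal is at its stop (z≈0.042, 20–47 N). Holding a bit longer.

>>> {"fn": "apply_moves", "kwargs": {
  "rows": [
    [[0, 0, 0.04, 0, 0, 0], [0, 0, 0.04, 0, 0, 0], [0, 0, 0.04, 0, 0, 0], [0, 0, 0.04, 0, 0, 0], [0, 0, 0.04, 0, 0, 0]]
  ]
}}

```text
time_s: 16.6
ee_pos: [0.482, 0.3374, 0.0422]
tool_rot: [-3.094, -0.478, -0.053]
wrist_force: [-9.7, -6.7, 24.1]
width: 0.001
```

```bash
python3 - <<'E'
from h import *
pose(); snap('side','side12.png'); pose()
E
```

```text
t 16.6 p [0.482  0.3374 0.0422] head 107.6 lean 2.0 xz 0.035 F [-9.7 -6.7 24.1] w 0.001 q [-0.31  0.49 -0.46  1.71  0.27  0.97 -0.56]
t 16.65 p [0.482  0.3374 0.0421] head 107.6 lean 2.0 xz 0.035 F [-9.3 -8.  23.6] w -0.001 q [-0.31  0.49 -0.46  1.71  0.27  0.97 -0.56]
```

>>> {"fn": "apply_moves", "kwargs": {
  "rows": [
    [[0, 0, -0.1, 0, 0, 0], [0, 0, -0.3, 0, 0, 0], [0, 0, -0.4, 0, 0, 0], [0, 0, -0.5, 0, 0, 0], [0, 0, -0.5, 0, 0, 0], [0, 0, -0.4, 0, 0, 0], [0, 0, 0, 0, 0, 0], [0, 0, 0, 0, 0, 0], [0, 0, 0, 0, 0, 0], [0, 0, 0, 0, 0, 0]]
  ]
}}

```text
time_s: 17.65
ee_pos: [0.4785, 0.3351, 0.1565]
tool_rot: [-3.094, -0.478, -0.053]
wrist_force: [-0.2, 0.2, -0.8]
width: -0.001
```

```bash
python3 - <<'E'
from h import *
pose(); c,im=snap('wrist','w13.png'); snap('side','side13.png'); snap('scene','scene13.png')
hsv=cv2.cvtColor(im,cv2.COLOR_RGB2HSV); m=cv2.inRange(hsv,(5,140,100),(18,255,255)); n,l,st,ce=cv2.connectedComponentsWithStats(m); k=1+np.argmax(st[1:,4])
for z in (.061,.042): print(z,onz(c,ce[k],z),'pad px area->',st[k,4])
# pad side length by assumed height: true 55x50
ct=cv2.findContours((l==k).astype(np.uint8),0,1)[0][0]; q=cv2.approxPolyDP(ct,8,True).reshape(-1,2); print(q.tolist())
# disc: brass blob before/after
for n_ in('side','scene'):
    for f in ('10','13'):
        i=cv2.imread(f'pics/{n_}{f}.png'); h=cv2.cvtColor(i,cv2.COLOR_BGR2HSV); mm=cv2.inRange(h,(8,90,60),(26,255,255))
        u,v=(300,258) if n_=='side' else (338,246)
        s=mm[v-22:v+22,u-25:u+25]; y,x=np.where(s); print(n_,f,len(x),(x.mean()+u-25).round(2),(y.mean()+v-22).round(2))
a=cv2.absdiff(cv2.imread('pics/side10.png'),cv2.imread('pics/side13.png'))
print('pedal diff vs before',a[345:395,195:255].mean().round(2))
E
```

```text
t 17.65 p [0.4785 0.3351 0.1565] head 107.6 lean 2.0 xz 0.035 F [-0.2  0.2 -0.8] w -0.001 q [-0.28  0.36 -0.5   1.61  0.19  1.18 -0.51]
0.061 [0.48301086 0.33611672 0.061     ] pad px area-> 5587
0.042 [0.48544525 0.33072268 0.042     ] pad px area-> 5587
[[290, 208], [274, 280], [348, 289], [368, 223]]
side 10 357 301.37 256.5
side 13 353 301.33 256.49
scene 10 264 336.0 247.89
scene 13 266 335.93 247.78
pedal diff vs before 23.99
```

The pad reads (0.483, 0.336) at its rest height, the same as before pressing, so the pedal is back up. The brass blob is unchanged within 0.2 px, and the robot is clear of everything. Handing in.

```bash
python3 -c "
from workcell import bot
print(bot.sign_off())"
```

```text
the job is handed in; nothing more can be done
None
```

The brass disc is on the hanger and let go, the record pedal has been pressed and released, and the job is handed in at about 18 s. The hand-in gave no verdict.

**Disc:** I took it off its pedestal with the tool leaning 45° and slid it onto the stem from the robot's right. I lowered it until it touched the steel disc; a deliberate extra push read 28 N before I relaxed and let go. After backing out, it lay flat on the steel disc with the stem home in the slot. Its slot is about 38° from exactly opposite the steel slot, give or take about 6°. I didn't re-measure the steel slot once the brass covered it.

**Pedal:** I pressed the grey-based pedal and left the pink look-alike alone. The fingers were at z ≈ 0.042 m, which matches the stop, for about 0.8 s. The force settled at 20–24 N after a brief 47 N peak.

**Last checks:**
- **Pedal:** the pad is back at its measured rest position.
- **Brass disc:** it moved less than 0.2 px in both outside cameras between release and the end.
- **Robot:** the wrist force was about 0 and the arm was clear of everything.
- **Disagreed:** a before/after picture difference around the pedal came out large. I put that down to the arm and its shadow but did not check further.
- **Not re-measured:** the blue disc, bottle, jar and cup. They looked in place in the side view, taken after the disc was released and before the pedal press.

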